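# Hold the hob guard's gate wide open

## Robot

A 6-joint arm with a two-finger parallel gripper is mounted at the origin on the work surface. World frame = base frame: x ahead of the robot, y to its left, z up, the work surface at z = 0. Lengths are in m, angles in degrees, forces in N, time in s.
With the tool pointing down it reaches from about 0.375 to 0.975 m from the base axis. Payload 3.8 kg.
Tool frame: the origin (TCP) lies on the centre line of the jaws, within the pads' length; the fingertips stand 14 mm ahead of it and the grasp point (between the pads) lies 5 mm behind it (robot.tips_ahead is the distance from the TCP to the fingertips, in m); z points along the fingers, y is the line along which they close (so a half turn about z gives the same grasp; the last joint's range is limited). The gripper opens to 88 mm and grips with 3 to 60 N. Pads are 18 mm wide; open, the fingers measure 123 mm over their backs; the gripper's body (75 mm by 187 mm) begins 45 mm behind the grasp point.
Start: joints at [-65.14, 15.12, 91.902, -0, 72.978, -2.114], TCP at [0.306, -0.602, 0.253] pointing down, gripper open.
Joint ranges: [-150.88, 150.88], [-54.13, 125.18], [17.81, 147.31], [-75.09, 255.09], [0, 152.58], [-146.25, 146.25]. Speed limits (degrees/s): [147.25, 147.25, 180, 180, 180, 180].

## Interface

Orientations are given as [roll, pitch, yaw] about the fixed x, y, z axes, in that order (R = Rz(yaw) Ry(pitch) Rx(roll)).
In Python, from station import robot gives the robot as it stands.
- The arm moves only by the tool arm_command, never from a script. Its argument "steps" is a list of rows, each an object of numbers: "x", "y", "z": the shift along the tool's x, y, z in units of 30 mm (1.0 is 30 mm); "roll": the turn about the tool's z in degrees. In form: [{"x": .., "y": .., "z": .., "roll": ..}, ...]. A call has 1 to 12 rows; each row shifts and turns the commanded pose from where the row before left it, along the tool's axes as they then stand; what a row does not reach is not made up. A row lasts 1/8 s, in which the tool goes at most 62.5 mm and 10.7 degrees, less where a joint would pass 70% of its speed; a pose out of reach is approached as far as the arm can. A call is refused whole if a number of a shift passes 1 or a number of a turn 10.7, either way. A call with a gripper value outside its range is refused whole. "claw" is the finger opening in mm, from 0 to 88.1, set as the call begins (left out, the last holds). The fingers move at their own pace and stop on an object; the grip force is fixed at half the most. Time passes only in rows, so rows that do not move let the fingers close. It gives the time, the measured TCP pose, the force, the opening and the grip force at its end, in the units of the state.
- robot.state(): the state, without advancing time (a new reading comes with each control period).
- robot.read_camera(name): name is "side" or "top" or "wrist"; returns the picture (400x640x3 uint8, red, green, blue); there is no depth.
- robot.camera_params(name): a dict with "K" (3x3 intrinsics, pixels), "rvec" (rotation vector, rad) and "tvec" (3), from world to camera coordinates, as OpenCV has them. Camera axes: x right, y down, z forward; pixel columns grow to the right and rows downward; lengths in m; the calibration is good to about 2 mm. A picture is of the moment at which its call begins: read the wrist's pose just before it. camera_params takes no time and is no camera call; for the wrist camera it gives the pose at the moment of the call.
- robot.close_job(): hands the job in; it is judged then, once.
Trained networks look in the newest picture that a camera, given by its name, has taken for a name from the list of things; names that differ only in an ending like _2 or _b are one class to them, and where a whole thing is asked for, a point or a joint stands for the part that bears it (a point fixed in the world has none). Each returns a list of dicts, best first, with "score" (0 to 1); they miss things now and then, are a little off and sometimes report something else, mostly with a low value. They report only what shows in the picture. A call takes as long as a camera call.
- robot.boxes_of(name, camera): "centre" ([x, y, z] in m, in world coordinates, good to about 4 mm: the middle of the surface that is visible of it).
- robot.cut_out(name, camera): "region" (400x640 bool, what is visible of it).
The state is a dict: "time_s": time; "joints": joint angles; "joint_velocities": joint speeds; "joint_torque": joint torques, N m; "eef_pos": TCP position; "eef_rot": TCP orientation; "force": force on the tool from outside, world axes, zero at the start; "torque": the same for the moment, N m; "finger_gap": opening from 0.0 (shut) to 1.0 (fully open); "grip_force": force on a finger pad.
Only numpy, scipy, OpenCV 4.12 (cv2) and the standard library are available. Lean on these libraries where they do the work, as an engineer would, in place of code of your own. Each camera call takes 0.05 s, during which the arm holds its last target. There are 200 camera calls.

## Task

The cook is about to lift the casserole off the hob, so open the gate of the white child guard around it: squeeze the orange safety catch on the gate's top rail fully home first, then squeeze the blue handle catch next to it to draw the bolt, and swing the gate out towards you, past its hold-open click, until it stands wide, nearly at its stop and clearly beyond square to the fence. A spring pulls the gate back, so finish while the gripper is still holding it wide; do not let go. Leave the casserole, the mug, the pepper mill, the salt jar and the spatula where they are.

Things in the scene. Friction and masses are not known exactly. Their poses are not given: they have to be found in the camera images.
- guard: White steel child guard, a 190 mm high fence on three sides of a portable two-zone induction hob (300 x 580 mm, top 60 mm above the worktop), fixed. Origin: foot of the gate's hinge axis on the worktop. x from the gate into the hob (away from the robot, give or take the yaw), y along the fence to the robot's left, z up. The fixed fence runs 335 mm along +y; the side panels are 360 mm deep.
- hinge (a point): Fixed point on the gate's vertical hinge axis (20 mm steel post at the gate's left end as the robot sees it), 226 mm above the worktop, the height at which both catches are gripped. Axes as the guard's. The shut gate runs from here 262 mm along -y: white steel frame with rods, rails 20 mm deep, from 22 to 190 mm above the worktop, 0.7 to 1.1 kg.
- gate (a joint): Opening angle in rad: 0 shut in line with the fence, 1.92 at its stop. Seen from above it turns clockwise as it opens, its free end swinging out towards the robot. A soft, damped hinge spring pulls it shut at all angles: 0.15 N m when shut to 0.43 N m at the stop (0.7 to 2 N at the handle).
- click (a point): Fixed: sprung black roller of the hold-open click, on top of the fence 37 mm left of the hinge. The hinge's lobe meets it from about 0.70 to 1.28 rad of gate angle; getting over takes about 1 N m in all (4 to 5 N at the handle). Let go beyond it, the gate swings back and rests against it at about 1.29 rad; let go before it, the gate swings back to the latch post.
- safety_grip (a point): Grip point of the orange safety catch on the gate's top rail, 140 mm from the hinge axis, 226 mm above the worktop: midway between two upright fins, each 20 mm wide along y, 5 mm thick, 246 mm high. Moves with the gate; x square to the gate (into the hob when shut), y along the rail to the hinge, z up. The orange fin on the robot's side slides, the grey one behind the rail is fixed.
- safety (a joint): Travel in m of the orange slide towards its grey fin (gate's +x): 0 set, 0.013 fully squeezed. Outside the fins measure 53 mm when set, 40 mm when squeezed. It slides with about 4 N of friction and stays where it is left. While set, its block stands behind the tail of the bolt, which can then be drawn no more than about 2 mm.
- handle_grip (a point): Grip point of the blue handle catch on the gate's top rail, 228 mm from the hinge axis, 226 mm above the worktop: midway between two upright fins, each 24 mm wide along x, 5 mm thick, 246 mm high. Moves with the gate; axes as safety_grip. The blue fin nearer the free end slides along the rail towards the grey fixed one. The bolt under the fins tops out at 202 mm: keep fingertips above 204 mm.
- bolt (a joint): Travel in m of blue fin and bolt towards the hinge: 0 bolted (nose 10 mm in the keeper on the latch post, gate locked), 0.013 fully drawn; the gate is free from about 0.012. Outside the fins measure 46 mm bolted, 33 mm squeezed; the squeezed pair is also the gate's handle. A spring of 5.5 to 9 N shoots it out again when let go; once the gate is clear of the keeper that does not matter.
- casserole: Steel casserole with lid and two loop handles, diameter 164 mm (216 mm over the handles), 103 mm high with its black knob, 0.9 to 1.8 kg; stands on the hob right behind the gate, about 130 mm from it. Origin: centre of its underside. Not to be disturbed. (The blue kettle on the hob's other zone is fixed, its handle 231 mm above the worktop.)
- pepper_mill: Wooden pepper mill, diameter 58 mm, 157 mm high, upright on the worktop. Origin: centre of its underside. Not to be disturbed.
- mug: Blue mug, diameter 82 mm, 95 mm high, upright on the worktop. Origin: centre of its underside. Not to be disturbed.
- salt_jar: White salt jar with wooden lid, diameter 72 mm, 100 mm high, upright on the worktop. Origin: centre of its underside. Not to be disturbed.
- spatula: Spatula with a wooden handle, 280 mm long, lying flat on the worktop to the right of the guard. Origin: underside near its middle. Not to be disturbed.

How it is judged (in metres and radians):
On the way, in this order (a step that is already met when the one before it is completed fails the run):
1. the safety catch is squeezed home while the bolt is still shut (value of joint safety above 0.01 m and value of joint bolt below 0.004 m and value of joint gate below 0.05 rad), for 0.2 s.
2. the bolt is drawn by the handle catch with the gate still shut (value of joint bolt above 0.01 m and value of joint gate below 0.15 rad), for 0.1 s.
3. the gate is swung past its hold-open click (value of joint gate above 1.31 rad), for 0.1 s.
At the end, for the whole second after the job is handed in: The gate stands beyond 1.66 rad (95 degrees), at rest (under 0.15 rad/s), held there by the gripper's fingers (over 0.7 N on the gate or its catches); the five other loose things are within 30 mm of where they began, and all but the spatula upright within 0.2 rad (value of joint gate above 1.66 rad and velocity of joint gate between -0.15 and 0.15 rad/s and contact force between the fingers and gate above 0.7 N and distance of each of casserole, pepper_mill, mug, salt_jar, spatula from where it was at the start of the episode below 0.03 m and angle between each of casserole, pepper_mill, mug, salt_jar's own z axis and vertical below 0.2 rad); the arm keeps its last pose, push and grip.
It fails at once if the casserole is shoved (distance of casserole from where it was at the start of the episode above 0.05 m).
It fails at once if something else on the island is shoved or knocked over (distance of any of pepper_mill, mug, salt_jar, spatula from where it was at the start of the episode above 0.05 m).
It also fails if it takes over 48 s, if anything falls off the work surface, if the arm or the gripper's body presses on something with over 40 N, if the wrist force passes 120 N, or if a joint passes its speed limit or range.

## Working session

There is one attempt and no reset: what is moved stays moved. The work goes in short steps, Python scripts to look and compute and a tool call to move; the robot and the scene stay as the last step left them, time stands still between calls to the robot, and variables do not carry over. Pictures are saved under pics/ and viewed, at most 10 in all, crops included, and the job is handed in when it is done.

Besides the shell and the picture viewer there is one more tool, called after ">>>" as name([rows], argument=value, ...), one row to a line, values as JSON. arm_command: Moves the arm, as the interface text tells. Its arguments: {"type":"object","properties":{"steps":{"type":"array","items":{"type":"object","properties":{"x":{"type":"number"},"y":{"type":"number"},"z":{"type":"number"},"roll":{"type":"number"}}}},"claw":{"type":"number"}},"required":["steps"]}

```bash
ls; mkdir -p pics
python3 - <<'E'
from station import robot
import cv2,numpy as np
s=robot.state(); print(s['time_s'],s['eef_pos'],s['eef_rot'],s['finger_gap'])
ims=[]
for c in ['side','top']:
    im=robot.read_camera(c); cv2.imwrite(f'pics/{c}0.png',im[:,:,::-1])
    for n in ['safety_grip','handle_grip','guard','gate','safety','bolt','casserole','pepper_mill','mug','salt_jar','spatula']:
        try: r=robot.boxes_of(n,c); print(c,n,[(np.round(d['centre'],3).tolist(),round(d['score'],2)) for d in r[:3]])
        except Exception as e: print(c,n,e)
    p=robot.camera_params(c); print(c,(-cv2.Rodrigues(np.array(p['rvec']))[0].T@np.array(p['tvec']).ravel()).round(3))
print(robot.state()['time_s'])
E
```

```text
pics
0.0 [ 0.30588165 -0.60096488  0.25139655] [-1.79874169e+02 -3.98815309e-03  2.69723607e+01] 0.9990119039393941
side safety_grip [([0.66, -0.044, 0.167], 0.96)]
side handle_grip [([0.661, -0.038, 0.169], 0.66)]
side guard [([0.764, 0.186, 0.063], 0.95)]
side gate [([0.66, -0.044, 0.165], 0.92), ([0.478, 0.504, 0.053], 0.37)]
side safety [([0.633, -0.051, 0.212], 0.51), ([0.762, 0.187, 0.058], 0.18)]
side bolt []
side casserole [([0.719, -0.397, 0.005], 0.55), ([0.661, -0.042, 0.165], 0.23)]
side pepper_mill [([0.406, -0.343, 0.079], 0.6)]
side mug [([0.478, 0.504, 0.051], 0.92), ([0.656, -0.044, 0.168], 0.61)]
side salt_jar [([0.46, -0.496, 0.077], 0.69)]
side spatula [([0.72, -0.396, 0.006], 0.58)]
side [-0.18   0.903  1.267]
top safety_grip [([0.659, -0.038, 0.194], 0.8), ([0.78, -0.065, 0.14], 0.5)]
top handle_grip [([0.658, -0.037, 0.191], 0.95), ([0.732, -0.408, 0.003], 0.44)]
top guard [([0.835, 0.134, 0.059], 0.91)]
top gate [([0.662, -0.042, 0.19], 0.87)]
top safety [([0.657, -0.047, 0.212], 0.38)]
top bolt [([0.467, -0.502, 0.098], 0.73), ([0.653, -0.14, 0.199], 0.44)]
top casserole [([0.779, -0.066, 0.144], 0.83), ([0.731, -0.405, 0.003], 0.35), ([0.66, -0.04, 0.19], 0.31)]
top pepper_mill [([0.41, -0.342, 0.103], 0.67), ([0.831, 0.136, 0.06], 0.36)]
top mug [([0.48, 0.516, 0.045], 0.81)]
top salt_jar [([0.834, 0.132, 0.061], 0.32)]
top spatula [([0.73, -0.408, 0.004], 0.78)]
top [ 0.29  -0.005  1.55 ]
1.2
```

View pics/top0.png

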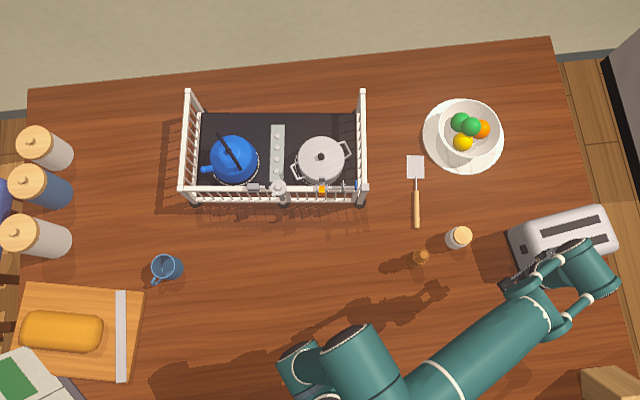

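View pics/side0.png

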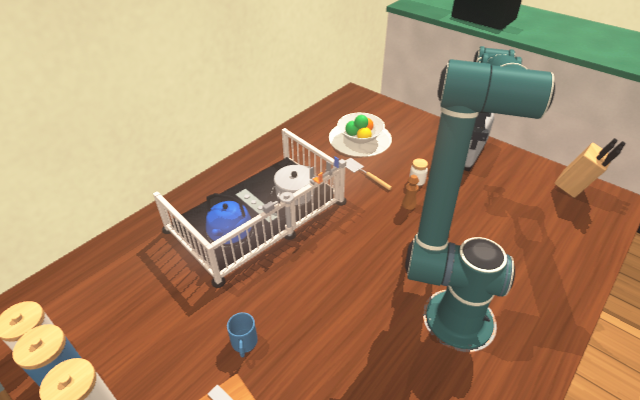

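Run:
```python
import cv2,numpy as np
a=cv2.imread('pics/top0.png')[165:215,240:380]; b=cv2.imread('pics/side0.png')[145:245,270:360]
a=cv2.resize(a,None,fx=5,fy=5,interpolation=2); b=cv2.resize(b,None,fx=3.4,fy=3.4,interpolation=2)
o=np.zeros((a.shape[0]+b.shape[0],a.shape[1],3),np.uint8); o[:a.shape[0]]=a; o[a.shape[0]:,:b.shape[1]]=b
cv2.imwrite('pics/c1.png',o); print(o.shape)
```

```text
(590, 700, 3)
```

View pics/c1.png

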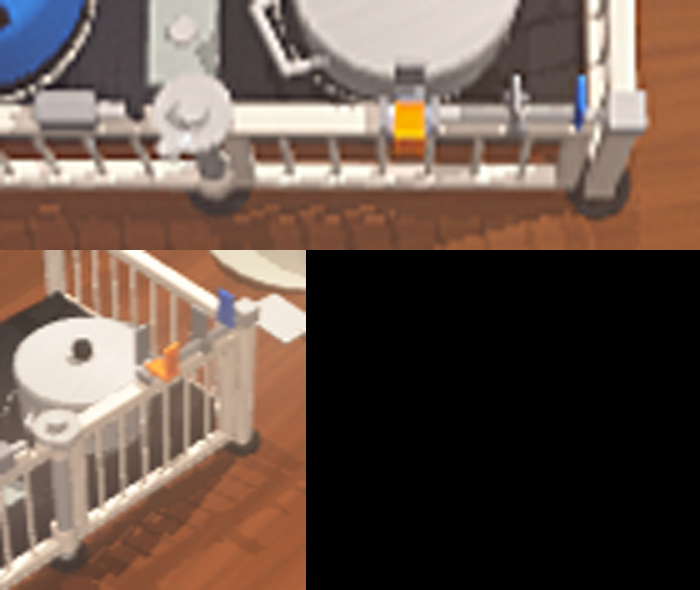

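```bash
cat > h.py <<'E'
from station import robot
import cv2,numpy as np
def cam(c,p=None):
    p=p or robot.camera_params(c); R=cv2.Rodrigues(np.array(p['rvec'],float))[0]
    return np.array(p['K']),R,np.array(p['tvec'],float).ravel()
def ray(C,uv):
    K,R,t=C; d=R.T@np.linalg.inv(K)@np.array([uv[0],uv[1],1.]); return -R.T@t,d/np.linalg.norm(d)
def onz(C,uv,z):
    o,d=ray(C,uv); return o+d*(z-o[2])/d[2]
def tri(C1,u1,C2,u2):
    A=np.zeros((3,3));b=np.zeros(3);rs=[ray(C1,u1),ray(C2,u2)]
    for o,d in rs:
        P=np.eye(3)-np.outer(d,d);A+=P;b+=P@o
    x=np.linalg.solve(A,b); return x,max(np.linalg.norm((np.eye(3)-np.outer(d,d))@(x-o)) for o,d in rs)
E
python3 - <<'E'
from h import *
T=cam('top');S=cam('side')
t=lambda x,y:(240+x/5-.5,165+y/5-.5); s=lambda x,y:(270+x/3.4-.5,145+(y-250)/3.4-.5)
for n,a,b in [('blue top',t(581,78),s(226,292)),('grey h top',t(517,78),s(199,308)),('orange top',t(409,103),s(173,345)),('grey s top',t(410,67),s(141,328)),('hinge cap',t(193,102),s(55,427)),('latch post',t(628,103),s(245,308))]:
    x,e=tri(T,a,S,b); print(n,x.round(4),e.round(4),onz(T,a,.246).round(4))
print(robot.camera_params('wrist'))
E
```

```text
blue top [ 0.657  -0.1659  0.2418] 0.0039 [ 0.6593 -0.1635  0.246 ]
grey h top [ 0.6623 -0.1257  0.2403] 0.0034 [ 0.6638 -0.1236  0.246 ]
orange top [ 0.6497 -0.0586  0.2379] 0.0085 [ 0.6551 -0.0542  0.246 ]
grey s top [ 0.6808 -0.0568  0.243 ] 0.0017 [ 0.6784 -0.0575  0.246 ]
hinge cap [0.6846 0.083  0.1942] 0.0015 [0.6708 0.0804 0.246 ]
latch post [ 0.6502 -0.1975  0.203 ] 0.0014 [ 0.6399 -0.1907  0.246 ]
{'K': array([[294.03290252,   0.        , 315.17087208],
       [  0.        , 294.03290252, 198.56475539],
       [  0.        ,   0.        ,   1.        ]]), 'rvec': array([-2.44147451,  1.49699549,  0.23826371]), 'tvec': array([-0.67492142, -0.04289459,  0.39092711])}
```

>>> arm_command([
  {"z": -1},
  {"z": -1},
  {"z": -0.5,"roll": -9.33},
  {"z": -0.5,"roll": -9.33},
  {"z": -0.5,"roll": -9.33},
  {"roll": -9.33},
  {"roll": -9.33},
  {"roll": -9.38},
  {"x": 0.95,"y": 0.45},
  {"x": 0.95,"y": 0.45},
  {"x": 0.95,"y": 0.45},
  {"x": 0.95,"y": 0.45},
])

```text
validation failed for argument at $.st...
```

>>> arm_command([
  {"x": 0.95,"y": 0.45},
  {"x": 0.95,"y": 0.45},
  {"x": 0.95,"y": 0.45},
  {"x": 0.95,"y": 0.45},
  {"x": 0.95,"y": 0.45},
  {"x": 0.95,"y": 0.45},
  {"x": 0.95,"y": 0.45},
  {"x": 0.95,"y": 0.45},
  {"x": 0.95,"y": 0.45},
  {"x": 0.95,"y": 0.45},
  {},
  {},
])

```text
validation failed for argument at $.st...
```

Run:
```python
from h import *
s=robot.state(); print(s['time_s'],s['eef_pos'],s['eef_rot'],s['force'])
C=cam('wrist'); im=robot.read_camera('wrist'); cv2.imwrite('pics/w1.png',im[:,:,::-1]); np.savez('w1.npz',K=C[0],R=C[1],t=C[2])
o,d=ray(C,(320,200)); print(o,d)
```

```text
1.2 [ 0.3061601  -0.60155123  0.2526893 ] [-1.79998207e+02  5.75558822e-05  2.69740544e+01] [ 0.50815798  0.14252494 -0.44059079]
[ 0.37768287 -0.56531812  0.38464781] [-0.27286377 -0.15670484 -0.94920438]
```

View pics/w1.png

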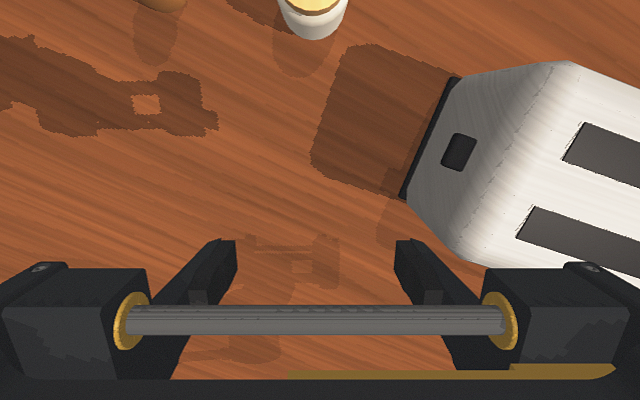

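>>> arm_command([
  {"x": 0,"y": 0,"z": -1,"roll": 0},
  {"x": 0,"y": 0,"z": -1,"roll": 0},
  {"x": 0,"y": 0,"z": -0.5,"roll": -9.33},
  {"x": 0,"y": 0,"z": -0.5,"roll": -9.33},
  {"x": 0,"y": 0,"z": -0.5,"roll": -9.33},
  {"x": 0,"y": 0,"z": 0,"roll": -9.33},
  {"x": 0,"y": 0,"z": 0,"roll": -9.33},
  {"x": 0,"y": 0,"z": 0,"roll": -9.38},
  {"x": 0.95,"y": 0.45,"z": 0,"roll": 0},
  {"x": 0.95,"y": 0.45,"z": 0,"roll": 0},
  {"x": 0.95,"y": 0.45,"z": 0,"roll": 0},
  {"x": 0.95,"y": 0.45,"z": 0,"roll": 0},
])

```text
time_s: 2.75
eef_pos: [0.3741, -0.4941, 0.3578]
eef_rot: [180.0, 0.0, 83.0]
force: [1.1, -0.6, 0.3]
finger_gap: 0.996
grip_force: 0.0
```

>>> arm_command([
  {"x": 1,"y": 0.64,"z": 0,"roll": 0},
  {"x": 1,"y": 0.64,"z": 0,"roll": 0},
  {"x": 1,"y": 0.64,"z": 0,"roll": 0},
  {"x": 1,"y": 0.64,"z": 0,"roll": 0},
  {"x": 1,"y": 0.64,"z": 0,"roll": 0},
  {"x": 1,"y": 0.64,"z": 0,"roll": 0},
  {"x": 1,"y": 0.64,"z": 0,"roll": 0},
  {"x": 1,"y": 0.64,"z": 0,"roll": 0},
  {"x": 1,"y": 0.64,"z": 0,"roll": 0},
  {"x": 1,"y": 0.64,"z": 0,"roll": 0},
  {"x": 1,"y": 0.64,"z": 0,"roll": 0},
  {"x": 0.5,"y": 0.64,"z": 0,"roll": 0},
])

```text
time_s: 4.25
eef_pos: [0.6451, -0.179, 0.3579]
eef_rot: [180.0, -0.0, 83.1]
force: [-0.6, -1.0, -0.8]
finger_gap: 1.003
grip_force: 0.0
```

Run:
```python
from h import *
s=robot.state(); print(s['time_s'],s['eef_pos'],s['eef_rot'],s['force'])
C=cam('wrist'); im=robot.read_camera('wrist'); cv2.imwrite('pics/w2.png',im[:,:,::-1]); np.savez('w2.npz',K=C[0],R=C[1],t=C[2])
o,d=ray(C,(320,200)); print(o,d)
```

```text
4.25 [ 0.64513664 -0.17898042  0.35785521] [ 1.79990279e+02 -1.56811988e-02  8.30835500e+01] [-0.60521434 -0.95666955 -0.78683985]
[ 0.65450395 -0.099313    0.48982474] [-0.02141657 -0.31339876 -0.94938009]
```

View pics/w2.png

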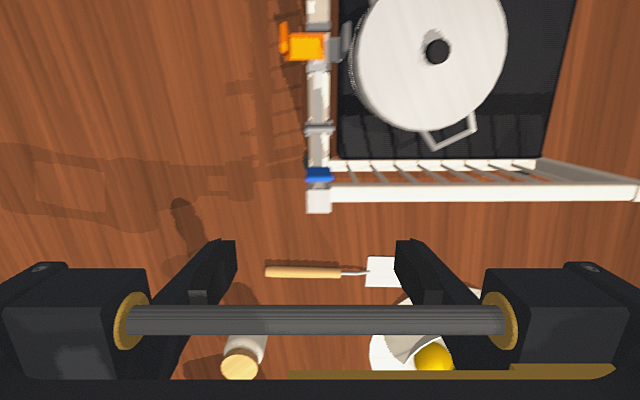

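>>> arm_command([
  {"x": 1,"y": 0.2,"z": 0,"roll": 0},
  {"x": 1,"y": 0.2,"z": 0,"roll": 0},
  {"x": 0.8,"y": 0.2,"z": 0,"roll": 0},
  {"x": 0,"y": 0,"z": 0,"roll": 0},
])

```text
time_s: 4.8
eef_pos: [0.6727, -0.0981, 0.3576]
eef_rot: [-180.0, 0.0, 83.1]
force: [0.0, -0.4, 0.0]
finger_gap: 0.997
grip_force: 0.0
```

Run:
```python
from h import *
s=robot.state(); print(s['time_s'],s['eef_pos'],s['eef_rot'])
C=cam('wrist'); im=robot.read_camera('wrist'); cv2.imwrite('pics/w3.png',im[:,:,::-1]); np.savez('w3.npz',K=C[0],R=C[1],t=C[2])
a=cv2.imread('pics/w2.png')[10:200,270:360];b=cv2.imread('pics/w3.png')[60:250,265:365]
o=np.hstack([cv2.resize(a,None,fx=3,fy=3,interpolation=2),cv2.resize(b,None,fx=3,fy=3,interpolation=2)])
cv2.imwrite('pics/c2.png',o);print(o.shape)
```

```text
4.8 [ 0.67274471 -0.09811798  0.35759809] [-1.79990048e+02  1.17763614e-03  8.31306376e+01]
(570, 570, 3)
```

View pics/c2.png

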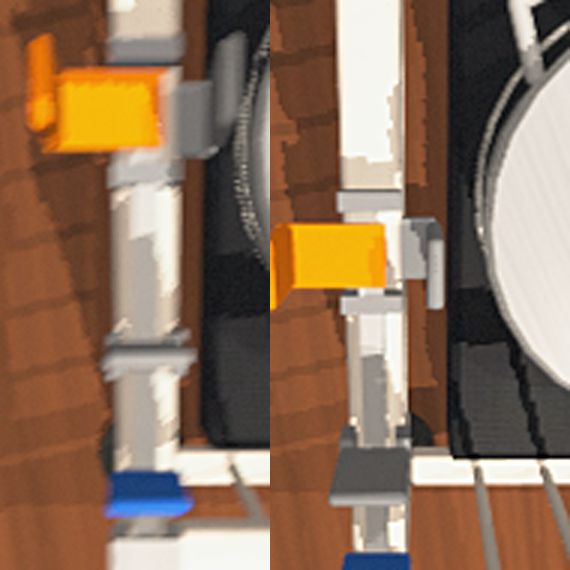

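```bash
cat > ov.py <<'E'
from h import *
import sys
hx,hy,yaw=map(float,sys.argv[1:4]);a=np.radians(yaw);X=np.array([np.cos(a),np.sin(a)]);Y=np.array([-X[1],X[0]])
def P(x,y,z): return [*(np.array([hx,hy])+x*X+y*Y),z]
def box(x0,x1,y0,y1): return [P(x,y,.246) for x,y in [(x0,y0),(x1,y0),(x1,y1),(x0,y1)]]
fs=[box(-.0265,-.0215,-.15,-.13),box(.0215,.0265,-.15,-.13),box(-.012,.012,-.251,-.246),box(-.012,.012,-.21,-.205)]
out=[]
for f,(r0,r1,c0,c1) in [('w2',(10,200,270,360)),('w3',(100,290,255,355))]:
    n=np.load(f+'.npz');im=cv2.imread(f'pics/{f}.png');Z=4 if 0 else 3
    o=cv2.resize(im[r0:r1,c0:c1],None,fx=Z,fy=Z,interpolation=2)
    for q in fs:
        p=cv2.projectPoints(np.array(q),cv2.Rodrigues(n['R'])[0],n['t'],n['K'],None)[0].reshape(-1,2)
        p=(p-[c0-.5,r0-.5])*Z; cv2.polylines(o,[p.round().astype(int)],1,(0,255,0),1); print(f,p.mean(0).round())
    out.append(o)
cv2.imwrite(sys.argv[4],np.hstack(out))
E
python3 ov.py .6846 .083 -7 pics/o1.png
```

```text
w2 [71. 90.]
w2 [265.  90.]
w2 [163. 516.]
w2 [165. 369.]
w3 [ 59. 158.]
w3 [233. 158.]
w3 [150. 504.]
w3 [149. 384.]
```

View pics/o1.png

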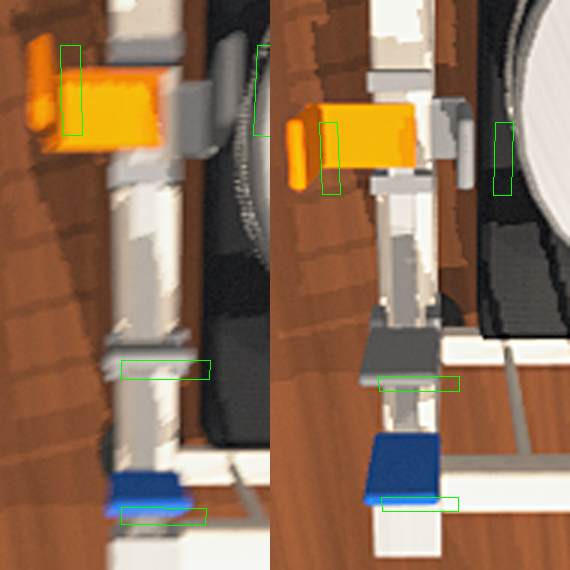

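Run:
```python
from h import *
from scipy.optimize import least_squares
obs={'w3':((255,100),[(27,155),(195,152),(132,499),(129,380)]),'w2':((270,10),[(40,83),(231,80),(148,506),(150,359)])}
L=np.array([[-.024,-.14],[.024,-.14],[0,-.2485],[0,-.2075]])
def pr(p,f):
    n=np.load(f+'.npz');a=p[2];R=np.array([[np.cos(a),-np.sin(a)],[np.sin(a),np.cos(a)]])
    q=np.c_[L@R.T+p[:2],np.full(4,p[3])]
    return cv2.projectPoints(q,cv2.Rodrigues(n['R'])[0],n['t'],n['K'],None)[0].reshape(-1,2)
def res(p,z=None,fs=('w2','w3')):
    return np.concatenate([(pr([*p[:3],p[3] if z is None else z],f)-(np.array(obs[f][1])/3-.5+obs[f][0])).ravel() for f in fs])
for kw in [{},{'z':.246},{'z':.246,'fs':('w2',)},{'z':.246,'fs':('w3',)}]:
    s=least_squares(lambda p:res(p,**kw),[.68,.08,-.1,.246]);p=s.x
    a=p[2];X=np.array([np.cos(a),np.sin(a)]);Y=np.array([-X[1],X[0]])
    print(p[:2].round(4),np.degrees(a).round(2),p[3].round(4),'saf',(p[:2]-.14*Y).round(4),'han',(p[:2]-.228*Y).round(4),s.fun.round(1).tolist())
```

```text
[0.6712 0.0865] -4.86 0.2464 saf [ 0.6593 -0.053 ] han [ 0.6519 -0.1406] [-1.2, 0.8, 0.1, -0.9, -0.0, 1.1, -2.3, 0.9, 0.4, -0.1, 2.5, -1.1, 1.2, -0.1, -0.2, -0.7]
[0.6712 0.0865] -4.86 0.246 saf [ 0.6593 -0.053 ] han [ 0.6519 -0.1407] [-1.2, 0.9, 0.0, -0.7, -0.1, 1.0, -2.3, 0.9, 0.4, -0.1, 2.4, -1.2, 1.2, -0.3, -0.2, -0.8]
[0.6722 0.0868] -4.95 0.246 saf [ 0.6601 -0.0527] han [ 0.6525 -0.1404] [-0.2, 0.3, 1.0, -1.2, 0.6, 0.6, -1.6, 0.5]
[0.6699 0.0861] -4.73 0.246 saf [ 0.6583 -0.0534] han [ 0.6511 -0.1411] [-0.7, 0.6, 1.3, -0.5, 0.4, 0.2, -1.1, -0.3]
```

>>> arm_command([
  {"x": 0.73,"y": -0.15,"z": 0,"roll": -2},
  {"x": 0.73,"y": -0.16,"z": 0.39,"roll": 0},
  {"x": 0,"y": 0,"z": 0.8,"roll": 0},
  {"x": 0,"y": 0,"z": 0.8,"roll": 0},
  {"x": 0,"y": 0,"z": 0.8,"roll": 0},
  {"x": 0,"y": 0,"z": 0.8,"roll": 0},
  {"x": 0,"y": 0,"z": 0.8,"roll": 0},
  {"x": 0,"y": 0,"z": 0,"roll": 0},
])

```text
time_s: 5.85
eef_pos: [0.6654, -0.0537, 0.2226]
eef_rot: [-179.6, -0.0, 85.0]
force: [-0.0, 0.2, 0.1]
finger_gap: 1.0
grip_force: 0.0
```

>>> arm_command([
  {"x": 0,"y": 0,"z": 0,"roll": 0},
  {"x": 0,"y": 0,"z": 0,"roll": 0},
  {"x": 0,"y": 0,"z": 0,"roll": 0},
  {"x": 0,"y": 0,"z": 0,"roll": 0},
  {"x": 0,"y": 0,"z": 0,"roll": 0},
  {"x": 0,"y": 0,"z": 0,"roll": 0},
], claw=20)

```text
time_s: 6.6
eef_pos: [0.6662, -0.0551, 0.2266]
eef_rot: [-179.8, 0.0, 85.0]
force: [-9.0, 0.6, 5.8]
finger_gap: 0.44
grip_force: 30.0
```

>>> arm_command([
  {"x": 0,"y": 0,"z": 0,"roll": 0},
  {"x": 0,"y": 0,"z": 0,"roll": 0},
  {"x": 0,"y": 0,"z": 0,"roll": 0},
  {"x": 0,"y": 0,"z": 0,"roll": 0},
], claw=20)

```text
time_s: 7.1
eef_pos: [0.6663, -0.0552, 0.2267]
eef_rot: [-179.8, 0.0, 85.0]
force: [-8.4, 0.4, 7.1]
finger_gap: 0.441
grip_force: 30.0
```

>>> arm_command([
  {"x": 0,"y": 0,"z": 0,"roll": 0},
  {"x": 0,"y": 0,"z": 0,"roll": 0},
  {"x": 0,"y": 0,"z": 0,"roll": 0},
  {"x": 0,"y": 0,"z": 0,"roll": 0},
  {"x": 0,"y": 0,"z": 0,"roll": 0},
  {"x": 0,"y": 0,"z": 0,"roll": 0},
], claw=88)

```text
time_s: 7.85
eef_pos: [0.6678, -0.0549, 0.2259]
eef_rot: [180.0, 0.0, 85.0]
force: [-0.7, 0.8, -0.2]
finger_gap: 0.998
grip_force: 0.0
```

>>> arm_command([
  {"x": 0,"y": 0,"z": -1,"roll": 0},
  {"x": 0,"y": 0,"z": -1,"roll": 0},
  {"x": 0,"y": 0,"z": -1,"roll": 0},
  {"x": -0.88,"y": -0.1,"z": -0.6,"roll": 0},
  {"x": -0.88,"y": -0.09,"z": 0,"roll": 0},
  {"x": -0.88,"y": -0.09,"z": 0,"roll": 0},
  {"x": 0,"y": 0,"z": 0,"roll": -10},
  {"x": 0,"y": 0,"z": 0,"roll": -10},
  {"x": 0,"y": 0,"z": 0,"roll": -10},
  {"x": 0,"y": 0,"z": 0,"roll": -10},
  {"x": 0,"y": 0,"z": 0,"roll": -10},
  {"x": 0,"y": 0,"z": 0,"roll": -10},
])

```text
time_s: 9.35
eef_pos: [0.6525, -0.1331, 0.334]
eef_rot: [-180.0, -0.0, 145.3]
force: [0.1, -0.7, -0.1]
finger_gap: 1.001
grip_force: 0.0
```

>>> arm_command([
  {"x": 0,"y": 0,"z": 0,"roll": -10},
  {"x": 0,"y": 0,"z": 0,"roll": -10},
  {"x": 0,"y": 0,"z": 0,"roll": -10},
  {"x": 0,"y": 0,"z": 0,"roll": 0},
  {"x": 0,"y": 0,"z": 0,"roll": 0},
], claw=76)

```text
time_s: 9.98
eef_pos: [0.6525, -0.1331, 0.334]
eef_rot: [180.0, 0.0, 174.8]
force: [-0.1, 0.5, -0.4]
finger_gap: 0.864
grip_force: 0.0
```

Run:
```python
from h import *
s=robot.state(); print(s['time_s'],s['eef_pos'],s['eef_rot'],s['joints'])
C=cam('wrist'); im=robot.read_camera('wrist'); cv2.imwrite('pics/w4.png',im[:,:,::-1])
for y in(-.251,-.205): 
    a=np.radians(-4.86);Y=np.array([-np.sin(a),np.cos(a)]);p=np.array([.6712,.0865])+Y*y
    print(cv2.projectPoints(np.array([[*p,.246]]),cv2.Rodrigues(C[1])[0],C[2],C[0],None)[0].ravel())
```

```text
9.975 [ 0.65251822 -0.13307745  0.33402248] [1.79997109e+02 3.57196396e-03 1.74840609e+02] [-1.36715337e+01  1.20430974e+01  8.71905580e+01  3.43214246e-03
  8.07632399e+01 -9.85126933e+01]
[276.99283003 209.77460349]
[334.74485126 209.47178044]
```

View pics/w4.png

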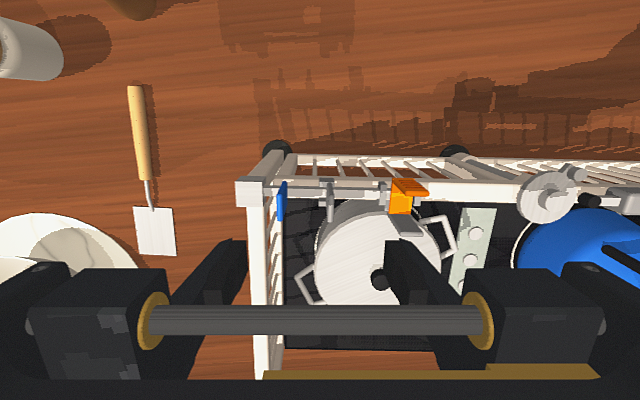

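>>> arm_command([
  {"x": 0,"y": 0,"z": 0.73,"roll": 0},
  {"x": 0,"y": 0,"z": 0.73,"roll": 0},
  {"x": 0,"y": 0,"z": 0.73,"roll": 0},
  {"x": 0,"y": 0,"z": 0.72,"roll": 0},
  {"x": 0,"y": 0,"z": 0.7,"roll": 0},
  {"x": 0,"y": 0,"z": 0,"roll": 0},
])

```text
time_s: 10.78
eef_pos: [0.6519, -0.1327, 0.2239]
eef_rot: [180.0, -0.1, 175.0]
force: [-0.2, -0.6, 0.4]
finger_gap: 0.859
grip_force: 0.0
```

>>> arm_command([
  {"x": 0,"y": 0,"z": 0,"roll": 0},
  {"x": 0,"y": 0,"z": 0,"roll": 0},
  {"x": 0,"y": 0,"z": 0,"roll": 0},
  {"x": 0,"y": 0,"z": 0,"roll": 0},
  {"x": 0,"y": 0,"z": 0,"roll": 0},
  {"x": 0,"y": 0,"z": 0,"roll": 0},
  {"x": 0,"y": 0,"z": 0,"roll": 0},
  {"x": 0,"y": 0,"z": 0,"roll": 0},
], claw=15)

```text
time_s: 11.78
eef_pos: [0.653, -0.1347, 0.2267]
eef_rot: [-179.8, 0.1, 175.0]
force: [-0.6, -5.9, -0.1]
finger_gap: 0.37
grip_force: 30.0
```

>>> arm_command([
  {"x": 0.32,"y": 0.007,"z": 0,"roll": 2.5},
  {"x": 0.32,"y": 0.007,"z": 0,"roll": 2.5},
  {"x": 0.645,"y": 0.028,"z": 0,"roll": 5},
  {"x": 0.645,"y": 0.028,"z": 0,"roll": 5},
  {"x": 0.645,"y": 0.028,"z": 0,"roll": 5},
  {"x": 0,"y": 0,"z": 0,"roll": 0},
])

```text
time_s: 12.52
eef_pos: [0.5783, -0.1128, 0.2266]
eef_rot: [180.0, 0.1, 155.1]
force: [2.5, -1.3, -0.5]
finger_gap: 0.368
grip_force: 30.1
```

>>> arm_command([
  {"x": 0.645,"y": 0.028,"z": 0,"roll": 5},
  {"x": 0.645,"y": 0.028,"z": 0,"roll": 5},
  {"x": 0.645,"y": 0.028,"z": 0,"roll": 5},
  {"x": 0.645,"y": 0.028,"z": 0,"roll": 5},
  {"x": 0.645,"y": 0.028,"z": 0,"roll": 5},
  {"x": 0.645,"y": 0.028,"z": 0,"roll": 5},
  {"x": 0.645,"y": 0.028,"z": 0,"roll": 5},
  {"x": 0.645,"y": 0.028,"z": 0,"roll": 5},
  {"x": 0.645,"y": 0.028,"z": 0,"roll": 5},
  {"x": 0.645,"y": 0.028,"z": 0,"roll": 5},
])

```text
time_s: 13.78
eef_pos: [0.4622, 0.0318, 0.2265]
eef_rot: [179.4, 0.1, 104.9]
force: [19.2, 1.8, -12.1]
finger_gap: 0.368
grip_force: 30.1
```

>>> arm_command([
  {"x": 0.645,"y": 0.028,"z": 0,"roll": 5},
  {"x": 0.645,"y": 0.028,"z": 0,"roll": 5},
  {"x": 0.645,"y": 0.028,"z": 0,"roll": 5},
  {"x": 0.645,"y": 0.028,"z": 0,"roll": 5},
  {"x": 0.645,"y": 0.028,"z": 0,"roll": 5},
  {"x": 0.645,"y": 0.028,"z": 0,"roll": 5},
  {"x": 0.51,"y": 0.02,"z": 0,"roll": 4},
  {"x": 0,"y": 0,"z": 0,"roll": 0},
  {"x": 0,"y": 0,"z": 0,"roll": 0},
  {"x": 0,"y": 0,"z": 0,"roll": 0},
  {"x": 0,"y": 0,"z": 0,"roll": 0},
  {"x": 0,"y": 0,"z": 0,"roll": 0},
])

```text
time_s: 15.28
eef_pos: [0.468, 0.1583, 0.2264]
eef_rot: [179.3, -0.0, 71.2]
force: [19.6, -8.6, -8.8]
finger_gap: 0.371
grip_force: 30.1
```

Run:
```python
from h import *
s=robot.state(); d=np.array(s['eef_pos'][:2])-[.6712,.0865]
print(s['time_s'],s['eef_pos'],s['eef_rot'],s['force'],s['finger_gap'],s['grip_force'],np.hypot(*d),np.degrees(np.arctan2(d[1],d[0])))
a=robot.read_camera('top');cv2.imwrite('pics/t9.png',cv2.resize(a[140:340,160:440,::-1],None,fx=2.8,fy=2.8))
```

```text
15.275 [0.46804239 0.15833118 0.22639005] [ 1.79284395e+02 -4.12277701e-02  7.11679456e+01] [19.62186346 -8.60813693 -8.79851911] 0.3711036049253783 30.099810236461053 0.2154825639207381 160.52774654691
```

View pics/t9.png

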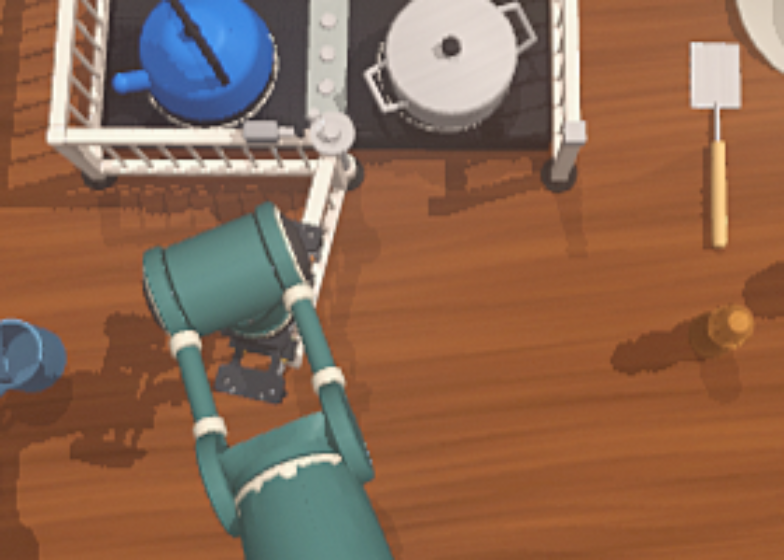

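The top view shows the gate at about 104°, with its end held in the jaws near (295,350). The casserole, mug, pepper mill and spatula are undisturbed.

```bash
python3 -c "
from station import robot
print(robot.close_job()); print(robot.state()['time_s'])"
```

```text
the job is handed in; nothing more can be done
None
the job is handed in; nothing more can be done
```

The job is handed in: the safety catch was squeezed home, then the bolt drawn, and the gate is held open at about 104° (roughly 1.8 rad) by the gripper, at about 15 s of the 48 s; the judge's verdict was not shown.

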